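# Return the demonstration mallet to its keyed ring stand

### The arm

A 6-joint arm with a two-finger parallel gripper is mounted at the origin on a cart in front of the work surface, level with it; the furniture and walls round the work are solid. World frame = base frame: x ahead of the robot, y to its left, z up, the work surface at z = 0. Lengths are in m, angles in degrees, forces in N, time in s.
With the tool pointing down it reaches from about 0.325 to 0.775 m from the base axis. Payload 5.5 kg.
Tool frame: the origin (TCP) lies at the very end of the fingers, on their centre line; the grasp point (between the pads) lies 19 mm behind it; z points along the fingers, y is the direction in which the jaws open and shut (so a half turn about z gives the same grasp; the last joint's range is limited). The gripper opens to 85 mm and grips with 20 to 120 N. Pads are 22 mm wide; open, the fingers measure 114 mm over their backs; the gripper's body (76 mm by 85 mm) begins 54 mm behind the grasp point. The pads swing forward as they close: fully open they stand 13 mm farther back than shut.
Start: joints at [72.095, 5.22, 70.514, -0, 104.267, -3.249], TCP at [0.152, 0.58, 0.231] pointing down, gripper open.
Joint ranges: [-164.24, 164.24], [-49.07, 125.15], [9.68, 141.18], [-86.29, 266.29], [3.28, 154.24], [-151.56, 151.56]. Speed limits (degrees/s): [147.25, 147.25, 172.46, 180, 180, 180].

### API

Orientations are given as [roll, pitch, yaw] about the fixed x, y, z axes, in that order (R = Rz(yaw) Ry(pitch) Rx(roll)).
In Python, from cell import r, eyes, order gives the robot as it stands.
- The arm moves only by the tool play_rows, never from a script. Its argument "steps" is a list of rows, each a list of 3 entries, a list of its own where there are three numbers: the opening in per cent of the stroke, from 0 (shut) to 100 (fully open), then the shift along the tool's x, y, z in cm, then the turn about the tool's z in degrees. In form: [[grip, [dx, dy, dz], roll], ...]. A call has 1 to 5 rows; each row is the pose to reach, as a shift and turn from the pose commanded when the call began, along the tool's axes at that moment; what a row does not reach only later rows make up. A row lasts 1/8 s, in which the tool goes at most 62.5 mm and 10.7 degrees, less where a joint would pass 70% of its speed; a pose out of reach is approached as far as the arm can. A call with a gripper value outside its range is refused whole. The fingers move at their own pace and stop on an object; the grip force is fixed at half the most. Time passes only in rows, so rows that repeat a pose let the fingers close. It gives the time, the measured TCP pose, the force and the opening at its end, in the units of the state.
- r.state(): the state, without advancing time (a new reading comes with each control period).
- eyes.snapshot(name): name is "scene" or "top" or "wrist"; returns a dict with "image" (400x640x3 uint8, red, green, blue), "intrinsics" (3x3 intrinsics, pixels), "distortion" ([k1, k2, p1, p2, k3] as OpenCV has them; the pictures are not rectified), "rvec" (rotation vector, rad) and "tvec" (3), from world to camera coordinates, as OpenCV has them. Camera axes: x right, y down, z forward; pixel columns grow to the right and rows downward; lengths in m; the calibration is good to about 2 mm. A picture is of the moment at which its call begins. There is no depth.
- order.sign_off(): hands the job in, once; it reports no verdict.
The state is a dict: "time_s": time; "q": joint angles; "qd": joint speeds; "effort": joint torques, N m; "ee_pos": TCP position; "tool_rot": TCP orientation; "wrist_force": force on the tool from outside, world axes, zero at the start; "wrist_torque": the same for the moment, N m; "width": finger opening in m.
Only numpy, scipy, OpenCV 4.12 (cv2) and the standard library are available. Lean on these libraries where they do the work, as an engineer would, in place of code of your own. Each camera call takes 0.05 s, during which the arm holds its last target. There are 200 camera calls.

### The job

Draw the small wooden mallet up out of the wooden block and put it away in the blue stand, handle first down through the orange ring. The steel cross-pin under its head must find the ring's notches, which may lie at any angle, so turn the mallet under light pressure until the pin drops in, then press the head gently fully home on the ring, without force, and let go. Leave the bottles and the jar standing where they are.

Things in the scene. Friction and masses are not known exactly. Their poses are not given: they have to be found in the camera images.
- mallet_grip (a point): Where to grip the mallet from above: on the handle's axis, in the wooden head, 16 mm below its flat top, 30 mm above its underside, 120 mm above the handle's foot. Head: 62 mm long along its x (black rubber ends), 28 mm wide along its y with flat cheeks (grip across these), 46 mm tall. z up; it stands upright, handle down, in the block.
- mallet_shoulder (a point): Centre of the underside of the mallet's head, where the handle begins, 30 mm below the grip point; same axes. It lies on the orange ring when the mallet is home. A steel cross-pin, 6 mm diameter, 36 mm from tip to tip, goes through the handle along the mallet's x, its centre 7 mm below this face.
- mallet: The mallet, about 0.2 kg; origin at the foot of its handle, z along the handle towards the head, x along the head and the pin. Handle round, 20 mm diameter, 90 mm long from foot to head, tapering to 12 mm over its last 10 mm. At the start the foot is 10 mm above the table, in the block's hole.
- block: Fixed light wooden block 70 x 70 x 50 mm on a dark foot, with one hole, 23 mm wide and 40 mm deep, in the centre of its top, where the mallet stands at the start; origin at the centre of its underside.
- stand: Fixed stand: blue base 100 x 100 x 12 mm, aluminium post on its +x side (up to 118 mm), dark housing (54 mm outside, top 120 mm above the table) over the centre of the base, holding the orange ring. The ring is cushioned: pressed down it yields on a spring, about 1 N per mm, for 6 mm, then is hard. Origin at the centre of the base's underside.
- collar_mouth (a point): Centre of the orange ring's top face, unloaded, 135 mm up; 42 mm outside, bore 24 mm, open below. Four notches 90 degrees apart, 9 mm wide, 11.5 mm deep, cross its top. Their angle is random and not given here (axes: the stand's): see or feel it; the stiff ring (0.2 N m) turns along if the pin's caught on a notch's edge: turn back. Pin on top: head 10 mm too high. Home, the mallet's weight sinks the ring 2 mm.
- jar: Small glass jar with white lid, 51 mm diameter, 65 mm tall, standing loose; origin at the centre of its underside. Bystander.
- dye_drop: Small green dye bottle with cone tip, 24 mm diameter, 57 mm tall, loose; origin at the centre of its underside. Bystander.
- glue_bottle: White bottle, 43 mm diameter, 131 mm tall, loose; origin at the centre of its underside. Bystander.
- dropper_2: Brown dropper bottle with red bulb, 32 mm diameter, 107 mm tall, loose; origin at the centre of its underside. Bystander.
Not all that is in view belongs to the job. What is shaped like the stand but pink or red is not meant.

How it is judged:
By the outcome, as a careful person would: the job done as asked, in the order asked, and still so for the second after the job is handed in, with the robot touching nothing.
It also fails if it takes over 58 s, if anything falls off the work surface, if the arm or the gripper's body presses on something with over 40 N, if the wrist force passes 120 N, or if a joint passes its speed limit or range.

## Working session

There is one attempt and no reset: what is moved stays moved. The work goes in short steps, Python scripts to look and compute and a tool call to move; the robot and the scene stay as the last step left them, time stands still between calls to the robot, and variables do not carry over. Pictures are saved under pics/ and viewed, about 8 in all and at most 12, crops included, and the job is handed in when it is done.

Besides the shell and the picture viewer there is one more tool, called after ">>>" as name(argument=value, ...), one argument or row to a line, values as JSON. play_rows: Moves the arm, as the interface text tells. Its arguments: {"type":"object","properties":{"steps":{"type":"array"}},"required":["steps"]}

```bash
mkdir -p pics; cat > h.py <<'E'
import numpy as np, cv2
from cell import r, eyes, order
def snap(n,f=None):
    s=eyes.snapshot(n)
    if f: cv2.imwrite('pics/'+f,s['image'][:,:,::-1])
    s['R']=cv2.Rodrigues(np.array(s['rvec'],float))[0]; s['t']=np.array(s['tvec'],float).ravel()
    return s
def plane(s,uv,z):
    uv=np.array(uv,float).reshape(-1,1,2)
    n=cv2.undistortPoints(uv,np.array(s['intrinsics']),np.array(s['distortion']))[:,0]
    d=np.c_[n,np.ones(len(n))]@s['R']; c=-s['R'].T@s['t']
    return c+d*((z-c[2])/d[:,2])[:,None]
def proj(s,p):
    return cv2.projectPoints(np.array(p,float).reshape(-1,3),np.array(s['rvec'],float),s['t'],np.array(s['intrinsics']),np.array(s['distortion']))[0][:,0]
def st():
    s=r.state(); print({k:np.round(s[k],3).tolist() for k in ('time_s','ee_pos','tool_rot','wrist_force','wrist_torque','width','q')}); return s
E
python3 - <<'E'
from h import *
a=snap('scene')['image'];b=snap('top')['image'];c=snap('wrist')['image']
cv2.imwrite('pics/a.png',a[:,:,::-1]);cv2.imwrite('pics/b.png',b[:,:,::-1]);cv2.imwrite('pics/c.png',c[:,:,::-1]);st()
import pickle
pickle.dump({n:snap(n) for n in ('scene','top','wrist')},open('s0.pkl','wb'))
E
```

```text
{'time_s': 0.15, 'ee_pos': [0.152, 0.58, 0.23], 'tool_rot': [-179.912, -0.004, 165.342], 'wrist_force': [0.237, 0.578, 0.183], 'wrist_torque': [0.025, 0.039, 0.014], 'width': 0.085, 'q': [72.095, 5.256, 70.566, -0.001, 104.266, -3.248]}
```

View pics/a.png

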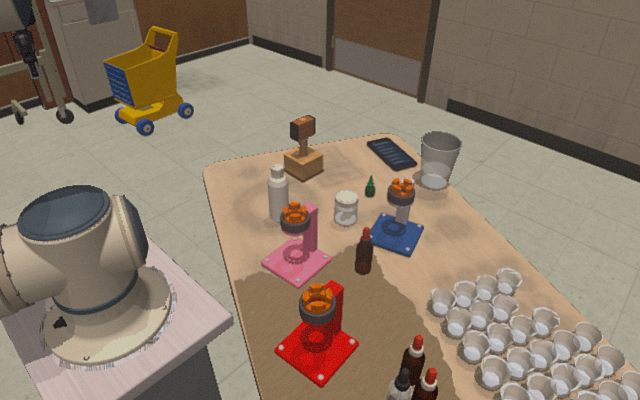

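View pics/b.png

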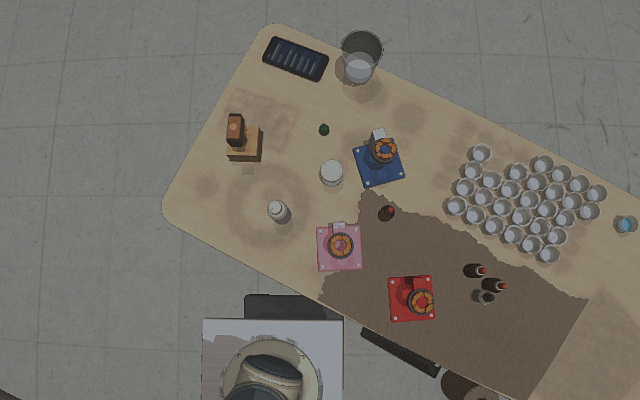

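Scene: mallet in block at scene (303,130)/top (235,130); blue stand at scene (400,200)/top (383,155). Pink (top 340,245) and red (top 412,300) stands are decoys, since only the blue one fits the description. I'll confirm it in an enlarged crop.

```bash
python3 - <<'E'
from h import *
import pickle
S=pickle.load(open('s0.pkl','rb'))
t=S['top']; im=t['image'][:,:,::-1]
x=cv2.resize(im[95:195,205:305],(400,400),interpolation=3); y=cv2.resize(im[110:210,330:430],(400,400),interpolation=3)
sc=S['scene']['image'][:,:,::-1]
z=cv2.resize(sc[105:180,270:345],(400,200*2),interpolation=3)[:200*2]; w=cv2.resize(sc[170:245,360:435],(400,400),interpolation=3)
g=np.vstack([np.hstack([x,y]),np.hstack([z,w])]); cv2.imwrite('pics/d.png',cv2.resize(g,(600,600),interpolation=2))
np.set_printoptions(precision=4,suppress=True)
for n in S: print(n,-S[n]['R'].T@S[n]['t'], S[n]['intrinsics'][0][0], proj(S[n],[[0,0,0],[.152,.58,.23],[.5,0,0]]).tolist())
print(plane(t,[(383,160),(235,130),(245,142),(332,172),(324,130),(278,210),(387,212)],0))
E
```

```text
scene [-0.0919 -0.5862  0.605 ] 428.39314080773994 [[107.93883462630652, 310.3016400871573], [36.428707996201695, 76.58808647713224], [307.12009877855525, 189.8197350047739]]
top [ 0.2635 -0.1301  1.0155] 443.9982276187081 [[270.7049204862559, 386.71392451469956], [-32.90861810775499, 316.9723252936244], [274.11701089754604, 166.9232766432315]]
wrist [0.0817 0.5981 0.3739] 316.983561773912 [[-168.3316769455247, 175.65417161232483], [317.4381694890777, 262.73262287200066], [31.57299577247312, 463.1398544262428]]
[[ 0.5164 -0.256   0.    ]
 [ 0.5915  0.0968  0.    ]
 [ 0.5613  0.0713  0.    ]
 [ 0.4875 -0.1361  0.    ]
 [ 0.59   -0.1172  0.    ]
 [ 0.3978 -0.0111  0.    ]
 [ 0.3933 -0.2628  0.    ]]
```

View pics/d.png

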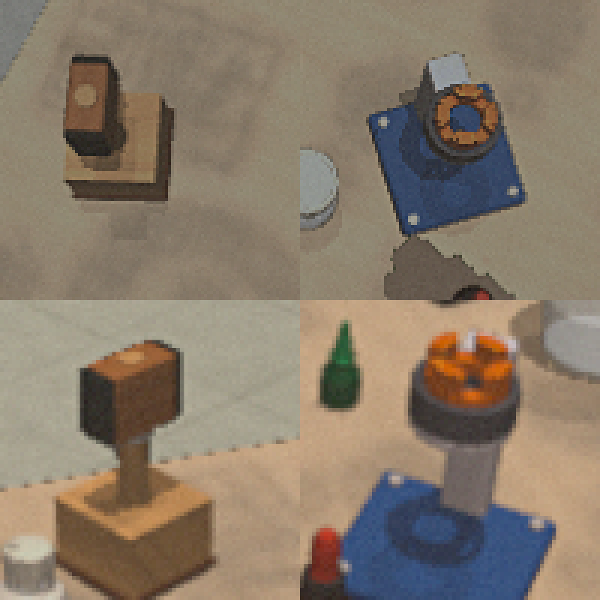

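View pics/c.png

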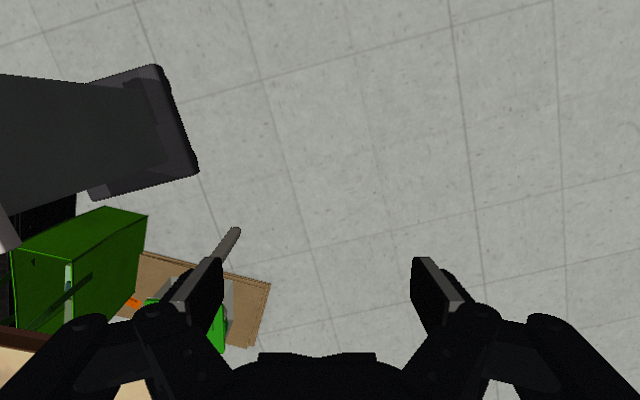

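```bash
python3 - <<'E'
from h import *
import pickle
S=pickle.load(open('s0.pkl','rb')); t=S['top']; s=S['scene']
np.set_printoptions(precision=4,suppress=True)
c=lambda x,y:(205+x/3,95+y/3)
print(plane(t,[(233.7,126.7)],.146),plane(s,[(303.2,118.8)],.146))
e=plane(t,[c(85,153),c(93,58)],.146); print(e, np.degrees(np.arctan2(*(e[1]-e[0])[1::-1])))
hsv=cv2.cvtColor(t['image'],cv2.COLOR_RGB2HSV)
m=((hsv[...,0]>5)&(hsv[...,0]<20)&(hsv[...,1]>150)).astype(np.uint8); m[:110]=0;m[210:]=0;m[:,:365]=0;m[:,410:]=0
v,u=np.nonzero(m);print(len(u),u.min(),u.max(),v.min(),v.max())
p=plane(t,[((u.min()+u.max())/2,(v.min()+v.max())/2)],.135);print(p)
# blue base corners screws
q=plane(t,[(330+(x-300)/3,110+y/3) for x,y in ((383,121),(413,219),(513,190))],.012);print(q,(q[0]+q[2])/2)
E
```

```text
[[0.5515 0.0672 0.146 ]] [[0.5542 0.065  0.146 ]]
[[0.5102 0.0662 0.146 ]
 [0.5783 0.0635 0.146 ]] -2.3016867808002406
146 375 395 138 157
[[ 0.5091 -0.2439  0.135 ]]
[[ 0.5366 -0.1959  0.012 ]
 [ 0.459  -0.218   0.012 ]
 [ 0.4818 -0.2955  0.012 ]] [ 0.5092 -0.2457  0.012 ]
```

>>> play_rows(
  steps=[
    [100,[-5,-4,-4],-5],
    [100,[-51.7,-39.5,-5],-14.7],
    [100,[-51.7,-39.5,-5],-14.7],
    [100,[-51.7,-39.5,-5],-14.7],
    [100,[-51.7,-39.5,-5],-14.7],
  ],
)

```text
time_s: 0.92
ee_pos: [0.3384, 0.3396, 0.2716]
tool_rot: [180.0, 0.0, -179.9]
wrist_force: [2.0, 0.5, 0.3]
width: 0.0856
```

>>> play_rows(
  steps=[
    [100,[-19.5,-25,0],0],
    [100,[-19.5,-25,0],0],
    [100,[-19.5,-25,0],0],
    [100,[-19.5,-25,0],0],
    [100,[-19.5,-25,0],0],
  ],
)

```text
time_s: 1.55
ee_pos: [0.5309, 0.0931, 0.2717]
tool_rot: [180.0, 0.0, -180.0]
wrist_force: [-0.2, 0.2, 0.0]
width: 0.0855
```

```bash
python3 - <<'E'
from h import *
w=snap('wrist','e.png'); st()
print(proj(w,[[.552,.066,.146],[.55,.066,.1]]))
E
```

```text
{'time_s': 1.6, 'ee_pos': [0.534, 0.087, 0.27], 'tool_rot': [-179.743, 0.033, 179.675], 'wrist_force': [-3.14, -4.686, -3.484], 'wrist_torque': [-0.111, 0.055, 0.037], 'width': 0.085, 'q': [5.804, -3.202, 75.101, -0.273, 108.095, -83.955]}
[[286.72584192 220.01884106]
 [290.66036164 203.54852597]]
```

View pics/e.png

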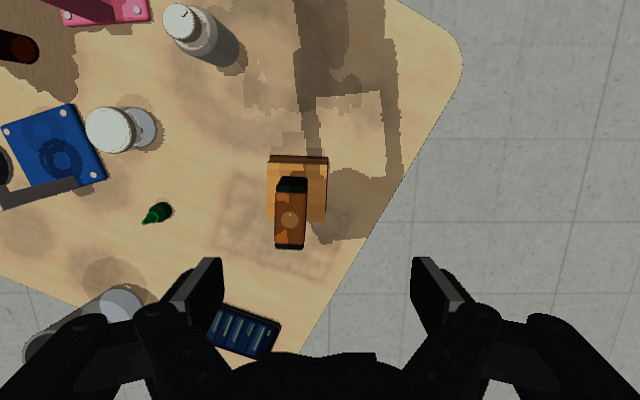

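```bash
python3 - <<'E'
from h import *
w=snap('wrist')
im=w['image']; hsv=cv2.cvtColor(im,cv2.COLOR_RGB2HSV)
v=im.max(2).astype(int)
m=((v<175)&(v>0)).astype(np.uint8)
m=((hsv[...,1]>120)&(hsv[...,2]<190)&(hsv[...,0]<20)).astype(np.uint8)*255
m[:182]=0;m[262:]=0;m[:,:262]=0;m[:,330:]=0
k,l,s,c=cv2.connectedComponentsWithStats(m);i=1+s[1:,4].argmax();print(s[i])
p=np.argwhere(l==i)[:,::-1].astype(np.float32);print(cv2.minAreaRect(p), cv2.boxPoints(cv2.minAreaRect(p)).tolist())
print(plane(w,[(289,220)],.146))
a,b=plane(w,[(289.5,248.5),(293,191)],.146);print(a,b,np.linalg.norm(a-b),np.degrees(np.arctan2(a[1]-b[1],a[0]-b[0])))
g=cv2.resize(im[170:265,255:340,::-1],None,fx=6,fy=6,interpolation=2);cv2.imwrite('pics/f.png',g)
st()
E
```

```text
[ 273  182   57   61 2601]
((301.0, 212.0), (60.0, 56.0), 90.0) [[273.0, 182.0], [329.0, 182.0], [329.0, 242.0], [273.0, 242.0]]
[[0.55446739 0.06121456 0.146     ]]
[0.58208458 0.06081444 0.146     ] [0.52787304 0.06551027 0.146     ] 0.05441453256389343 -4.950631908459593
{'time_s': 1.65, 'ee_pos': [0.532, 0.09, 0.27], 'tool_rot': [-179.876, -0.084, 179.648], 'wrist_force': [-1.279, 0.753, -0.982], 'wrist_torque': [-0.051, 0.102, -0.009], 'width': 0.085, 'q': [6.058, -3.32, 75.22, -0.12, 108.197, -83.628]}
```

View pics/f.png

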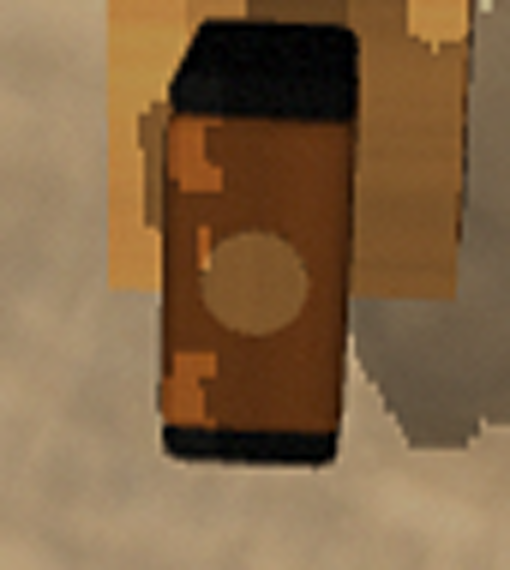

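```bash
python3 - <<'E'
from h import *
np.set_printoptions(precision=4,suppress=True)
for i in range(2):
    w=snap('wrist')
    c=lambda x,y:(255+x/6-.4,170+y/6-.4)
    print(plane(w,[c(254,284)],.146))
    P=plane(w,[c(170,115),c(162,430),c(165,455),c(333,460)],.146);print(P)
    d=P[1]-P[0];print(np.degrees(np.arctan2(d[1],d[0])), -w['R'].T@w['t'])
T=[st()['ee_pos'] for _ in range(1)]
E
```

```text
[[0.5494 0.0717 0.146 ]]
[[0.5237 0.0602 0.146 ]
 [0.5726 0.0572 0.146 ]
 [0.5767 0.0575 0.146 ]
 [0.5777 0.0831 0.146 ]]
-3.5106390509927725 [0.4601 0.0902 0.4131]
[[0.5483 0.0744 0.146 ]]
[[0.5225 0.0628 0.146 ]
 [0.5716 0.0599 0.146 ]
 [0.5757 0.0602 0.146 ]
 [0.5766 0.0858 0.146 ]]
-3.3892790207701826 [0.4589 0.0923 0.4137]
{'time_s': 1.75, 'ee_pos': [0.53, 0.094, 0.271], 'tool_rot': [179.985, -0.08, 179.901], 'wrist_force': [0.436, 0.839, -0.205], 'wrist_torque': [0.02, -0.026, -0.001], 'width': 0.085, 'q': [6.424, -3.524, 75.314, 0.025, 108.287, -83.47]}
```

>>> play_rows(
  steps=[
    [100,[-2.1,-2.6,3],3.4],
    [100,[-2.1,-2.6,8],3.4],
    [100,[-2.1,-2.6,8],3.4],
    [100,[-2.1,-2.6,8],3.4],
    [100,[-2.1,-2.6,8],3.4],
  ],
)

```text
time_s: 2.38
ee_pos: [0.552, 0.0698, 0.1951]
tool_rot: [180.0, 0.3, 176.7]
wrist_force: [0.3, -0.9, 0.4]
width: 0.0856
```

```bash
python3 - <<'E'
from h import *
w=snap('wrist');im=w['image']; print(proj(w,[[.552,.067,.146]]))
g=cv2.resize(im[130:330,200:440,::-1],None,fx=3,fy=3,interpolation=2);cv2.imwrite('pics/g.png',g)
import pickle;pickle.dump(w,open('g.pkl','wb'))
st()
E
```

```text
[[312.94993265 228.12700522]]
{'time_s': 2.425, 'ee_pos': [0.552, 0.07, 0.195], 'tool_rot': [179.962, 0.283, 176.7], 'wrist_force': [-0.683, 0.208, -0.259], 'wrist_torque': [-0.012, 0.042, 0.029], 'width': 0.086, 'q': [3.691, -2.04, 81.605, 0.004, 100.149, -83.009]}
```

View pics/g.png

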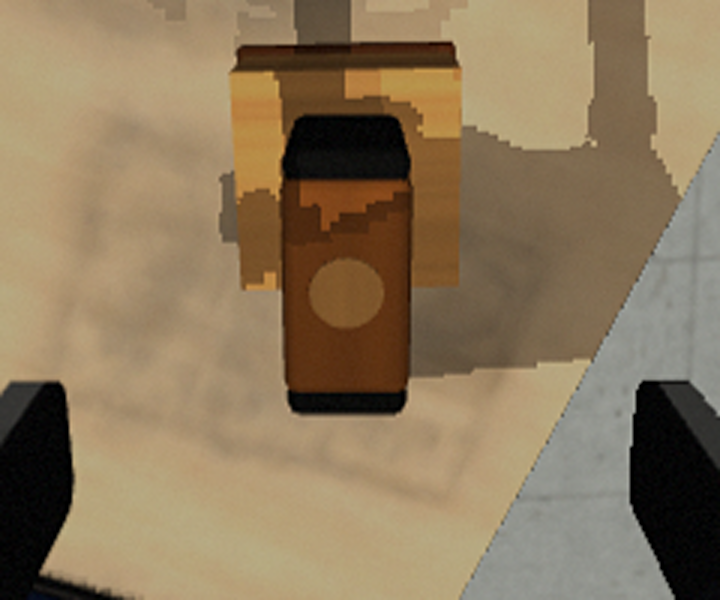

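>>> play_rows(
  steps=[
    [100,[0,-0.1,4],0],
    [100,[0,-0.1,8.4],0],
    [100,[0,-0.1,8.4],0],
    [100,[0,-0.1,8.4],0],
    [60,[0,-0.1,8.4],0],
  ],
)

```text
time_s: 3.05
ee_pos: [0.5524, 0.0682, 0.1107]
tool_rot: [180.0, 0.3, 176.6]
wrist_force: [-0.7, -0.4, -0.0]
width: 0.0702
```

>>> play_rows(
  steps=[
    [20,[0,0,0],0],
    [20,[0,0,0],0],
    [20,[0,0,0],0],
    [0,[0,0,0],0],
    [0,[0,0,0],0],
  ],
)

```text
time_s: 3.68
ee_pos: [0.5513, 0.0681, 0.1082]
tool_rot: [180.0, 0.1, 176.6]
wrist_force: [0.2, 0.8, 5.2]
width: 0.0276
```

>>> play_rows(
  steps=[
    [0,[0,0,-1],0],
    [0,[0,0,-3],0],
    [0,[0,0,-5],0],
    [0,[0,0,-8],0],
    [0,[0,0,-11],0],
  ],
)

```text
time_s: 4.3
ee_pos: [0.5509, 0.068, 0.2198]
tool_rot: [-180.0, 0.0, 176.6]
wrist_force: [-0.2, 0.2, -0.5]
width: 0.0277
```

>>> play_rows(
  steps=[
    [0,[0,0,-5],0],
    [0,[0,0,-8],0],
    [0,[0,0,-8],0],
    [0,[0,0,-8],0],
    [0,[0,0,-8],0],
  ],
)

```text
time_s: 4.92
ee_pos: [0.5505, 0.068, 0.2952]
tool_rot: [-180.0, -0.2, 176.6]
wrist_force: [0.8, -0.3, -2.2]
width: 0.027
```

>>> play_rows(
  steps=[
    [0,[-0.6,-5,0],0],
    [0,[-1.4,-11,0],0],
    [0,[-2.1,-17,0],0],
    [0,[-2.9,-23,0],0],
    [0,[-3.5,-28,0],0],
  ],
)

```text
time_s: 5.55
ee_pos: [0.5689, -0.2158, 0.2956]
tool_rot: [180.0, -0.2, 176.6]
wrist_force: [0.5, 0.9, -1.6]
width: 0.0274
```

>>> play_rows(
  steps=[
    [0,[-0.3,-3.1,0],0],
    [0,[-0.3,-3.1,0],0],
    [0,[-0.3,-3.1,0],0],
    [0,[-0.3,-3.1,0],0],
  ],
)

```text
time_s: 6.05
ee_pos: [0.5708, -0.2434, 0.2974]
tool_rot: [180.0, -0.0, 176.7]
wrist_force: [-0.4, 0.8, -3.2]
width: 0.0274
```

```bash
python3 - <<'E'
from h import *
w=snap('wrist');im=w['image']; s=st();c=proj(w,[[.509,-.245,.135]])[0];print(c)
import pickle;pickle.dump(w,open('k.pkl','wb'))
u,v=int(c[0]),int(c[1])
x0=max(u-50,0);y0=max(v-50,0);print(x0,y0)
a=cv2.resize(im[y0:y0+100,x0:x0+100,::-1],(500,500),interpolation=2)
cv2.imwrite('pics/k.png',np.vstack([a,cv2.resize(im[:,:,::-1],(500,100*3))])[:800][:, :])
E
```

```text
{'time_s': 6.1, 'ee_pos': [0.571, -0.243, 0.298], 'tool_rot': [179.992, 0.009, 176.735], 'wrist_force': [-0.287, 0.516, -1.617], 'wrist_torque': [0.058, -0.03, -0.05], 'width': 0.027, 'q': [-26.246, 9.948, 58.597, 0.012, 111.45, -112.977]}
[311.55999983 123.63318133]
261 73
```

View pics/k.png

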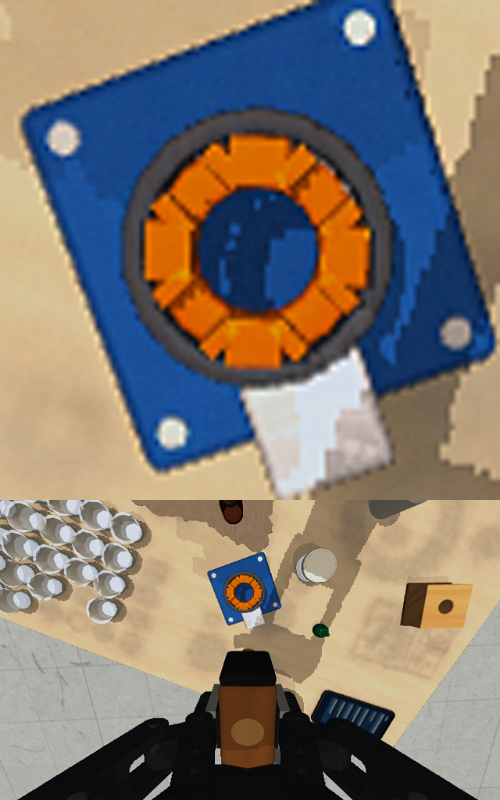

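```bash
python3 - <<'E'
from h import *
import pickle
np.set_printoptions(precision=4,suppress=True,linewidth=150)
w=pickle.load(open('k.pkl','rb'));im=w['image']
hsv=cv2.cvtColor(im,cv2.COLOR_RGB2HSV)
m=((hsv[...,0]>4)&(hsv[...,0]<25)&(hsv[...,1]>180)&(hsv[...,2]>90)).astype(np.uint8);m[:80]=0;m[165:]=0;m[:,:270]=0;m[:,355:]=0
cn,_=cv2.findContours(m,cv2.RETR_EXTERNAL,cv2.CHAIN_APPROX_NONE);cn=max(cn,key=cv2.contourArea)
h=cv2.convexHull(cn)[:,0].astype(float);P=plane(w,h,.135)[:,:2]
(e,rr)=cv2.minEnclosingCircle(P.astype(np.float32));print('ring',e,rr)
A=np.c_[2*P,np.ones(len(P))];x=np.linalg.lstsq(A,(P**2).sum(1),rcond=None)[0];c=x[:2];print('fit',c,np.sqrt(x[2]+c@c))
th=np.radians(np.arange(0,360,3))
val=0
for R in (.0185,.0195):
    q=proj(w,np.c_[c[0]+R*np.cos(th),c[1]+R*np.sin(th),np.full(len(th),.135)]).astype(np.float32)
    g=cv2.remap(im[...,0],q[:,0].copy(),q[:,1].copy(),1)[:,0].astype(float)
    val=val+g
print(np.c_[np.arange(0,90,3),val.reshape(4,30).T/2].round().astype(int).tolist())
f=np.sum(val*np.exp(-4j*th));print('bright phase',np.degrees(np.angle(f))/-4%90,'dark',(np.degrees(np.angle(-f))/-4)%90,abs(f)/len(th))
# mallet head circle
print(plane(w,[(315,309)],.298+.035), -w['R'].T@w['t'])
E
```

```text
ring (0.5087594985961914, -0.24450820684432983) 0.02139650098979473
fit [ 0.5088 -0.2447] 0.020812251532349644
[[0, 218, 220, 220, 220], [3, 219, 220, 220, 219], [6, 221, 221, 220, 220], [9, 204, 216, 221, 212], [12, 102, 138, 147, 126], [15, 182, 184, 198, 186], [18, 224, 224, 222, 224], [21, 222, 224, 221, 224], [24, 198, 210, 218, 194], [27, 138, 161, 202, 101], [30, 131, 198, 210, 126], [33, 138, 210, 206, 139], [36, 138, 216, 207, 152], [39, 178, 212, 211, 161], [42, 171, 219, 209, 150], [45, 164, 218, 215, 132], [48, 150, 198, 190, 112], [51, 152, 140, 176, 116], [54, 170, 168, 158, 158], [57, 218, 221, 216, 216], [60, 222, 222, 222, 222], [63, 226, 222, 220, 220], [66, 155, 194, 179, 126], [69, 161, 180, 187, 186], [72, 216, 219, 221, 222], [75, 222, 220, 220, 220], [78, 222, 218, 220, 219], [81, 221, 219, 220, 218], [84, 220, 220, 220, 218], [87, 220, 220, 220, 218]]
bright phase 84.23354537510211 dark 39.23354537510212 21.63789146951323
[[ 0.5726 -0.2447  0.333 ]] [ 0.4985 -0.2399  0.4406]
```

>>> play_rows(
  steps=[
    [0,[1.5,-0.1,0],10],
    [0,[3,-0.2,0],20],
    [0,[4.5,-0.3,0],30],
    [0,[6.2,-0.5,0],40],
    [0,[6.2,-0.5,0],46.6],
  ],
)

```text
time_s: 6.72
ee_pos: [0.5078, -0.2453, 0.2985]
tool_rot: [180.0, 0.1, 129.8]
wrist_force: [0.6, 1.1, -2.4]
width: 0.0272
```

>>> play_rows(
  steps=[
    [0,[0,0,0],0],
    [0,[0,0,0],0],
    [0,[0,0,0],0],
  ],
)

```text
time_s: 7.1
ee_pos: [0.5087, -0.2458, 0.2973]
tool_rot: [-180.0, -0.0, 130.1]
wrist_force: [-0.1, 0.3, -1.5]
width: 0.0278
```

```bash
python3 - <<'E'
from h import *
st();w=snap('wrist');im=w['image']
z=.297+.035
g=im[230:400,230:410,::-1];cv2.imwrite('pics/m.png',cv2.resize(g,None,fx=4,fy=4,interpolation=2)[:600])
import pickle;pickle.dump(w,open('m.pkl','wb'))
s=st(); print(proj(w,[[*s['ee_pos'][:2],z]]))
E
```

```text
{'time_s': 7.1, 'ee_pos': [0.509, -0.246, 0.297], 'tool_rot': [-179.996, -0.009, 130.145], 'wrist_force': [-0.078, 0.263, -1.521], 'wrist_torque': [0.039, -0.043, 0.024], 'width': 0.028, 'q': [-29.241, 1.165, 67.976, -0.001, 110.87, -69.386]}
{'time_s': 7.15, 'ee_pos': [0.509, -0.246, 0.297], 'tool_rot': [-179.994, -0.014, 130.118], 'wrist_force': [-0.005, 0.045, -2.687], 'wrist_torque': [0.044, 0.0, -0.012], 'width': 0.027, 'q': [-29.25, 1.169, 67.975, -0.001, 110.871, -69.368]}
[[319.07626015 302.05213239]]
```

View pics/m.png

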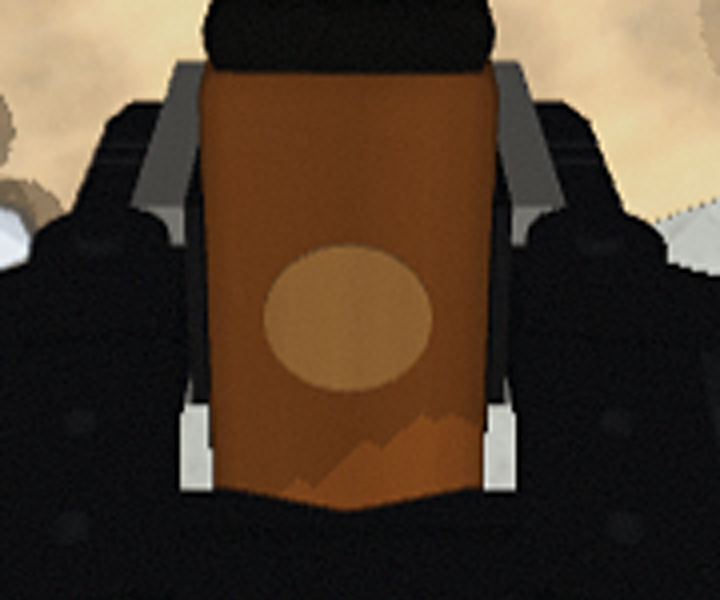

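>>> play_rows(
  steps=[
    [0,[0.25,0.1,2],0],
    [0,[0.25,0.1,4],0],
    [0,[0.25,0.1,5.5],0],
    [0,[0.25,0.1,6.5],0],
    [0,[0.25,0.1,7.5],0],
  ],
)

```text
time_s: 7.78
ee_pos: [0.5078, -0.2436, 0.2223]
tool_rot: [180.0, 0.0, 130.0]
wrist_force: [-0.1, -0.4, -2.3]
width: 0.0273
```

>>> play_rows(
  steps=[
    [0,[0,0,1],0],
    [0,[0,0,2],0],
    [0,[0,0,3],0],
    [0,[0,0,3],0],
    [0,[0,0,3],0],
  ],
)

```text
time_s: 8.4
ee_pos: [0.5077, -0.2435, 0.1928]
tool_rot: [180.0, 0.0, 130.0]
wrist_force: [0.7, 0.4, -0.9]
width: 0.0274
```

```bash
python3 - <<'E'
from h import *
st();s=snap('scene');t=snap('top');w=snap('wrist')
f=lambda c,x,y,n=100:cv2.resize(c['image'][y-n//2:y+n//2,x-n//2:x+n//2,::-1],(400,400),interpolation=2)
cv2.imwrite('pics/n.png',np.hstack([f(s,400,185),f(t,386,148)]))
st()
E
```

```text
{'time_s': 8.4, 'ee_pos': [0.508, -0.244, 0.193], 'tool_rot': [179.993, 0.023, 130.042], 'wrist_force': [0.682, 0.425, -0.899], 'wrist_torque': [-0.003, -0.014, 0.015], 'width': 0.027, 'q': [-29.085, -0.755, 80.536, -0.002, 100.195, -69.128]}
{'time_s': 8.55, 'ee_pos': [0.508, -0.244, 0.193], 'tool_rot': [179.981, 0.052, 130.044], 'wrist_force': [-0.146, 0.466, -1.547], 'wrist_torque': [-0.007, -0.029, 0.002], 'width': 0.027, 'q': [-29.084, -0.764, 80.515, -0.001, 100.193, -69.128]}
```

View pics/n.png

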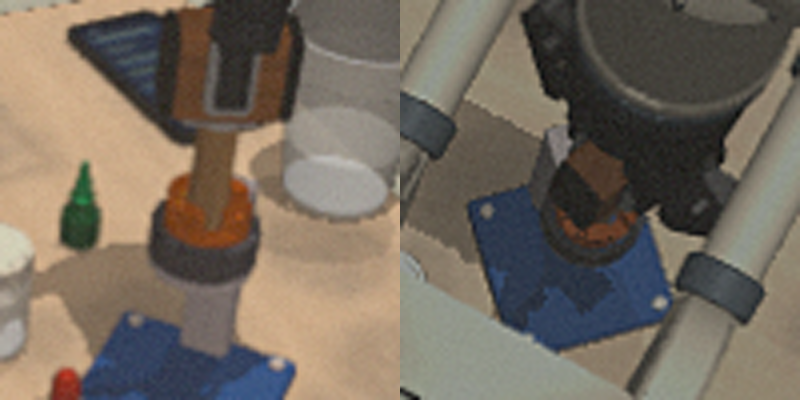

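The handle is in the ring (scene crop around (215,200)), with no side load. I'll keep going down.

>>> play_rows(
  steps=[
    [0,[0,0,1],0],
    [0,[0,0,2],0],
    [0,[0,0,3],0],
    [0,[0,0,3.4],0],
    [0,[0,0,3.4],0],
  ],
)

```text
time_s: 9.18
ee_pos: [0.5074, -0.2434, 0.1579]
tool_rot: [-180.0, -0.1, 130.0]
wrist_force: [0.3, -0.1, -2.0]
width: 0.0274
```

>>> play_rows(
  steps=[
    [0,[0,0,0.2],0],
    [0,[0,0,0.3],0],
    [0,[0,0,0.4],0],
    [0,[0,0,0.4],0],
  ],
)

```text
time_s: 9.68
ee_pos: [0.5076, -0.2435, 0.1544]
tool_rot: [-180.0, -0.0, 130.0]
wrist_force: [-0.1, -0.0, -1.7]
width: 0.0272
```

>>> play_rows(
  steps=[
    [0,[0,0,0.1],0],
    [0,[0,0,0.2],0],
    [0,[0,0,0.3],0],
    [0,[0,0,0.3],0],
  ],
)

```text
time_s: 10.18
ee_pos: [0.5076, -0.2434, 0.1513]
tool_rot: [-180.0, -0.0, 130.0]
wrist_force: [-0.5, 0.4, -2.3]
width: 0.0273
```

>>> play_rows(
  steps=[
    [0,[0,0,0.1],0],
    [0,[0,0,0.2],0],
    [0,[0,0,0.3],0],
    [0,[0,0,0.3],0],
  ],
)

```text
time_s: 10.68
ee_pos: [0.5076, -0.2434, 0.1483]
tool_rot: [-180.0, -0.0, 130.0]
wrist_force: [-0.2, -0.1, -2.2]
width: 0.0271
```

>>> play_rows(
  steps=[
    [0,[0,0,0.1],0],
    [0,[0,0,0.2],0],
    [0,[0,0,0.3],0],
    [0,[0,0,0.3],0],
  ],
)

```text
time_s: 11.18
ee_pos: [0.5076, -0.2435, 0.1453]
tool_rot: [-180.0, -0.0, 130.0]
wrist_force: [0.0, 0.3, -1.4]
width: 0.0274
```

>>> play_rows(
  steps=[
    [0,[0,0,0.1],0],
    [0,[0,0,0.2],0],
    [0,[0,0,0.2],0],
    [0,[0,0,0.2],0],
  ],
)

```text
time_s: 11.68
ee_pos: [0.5076, -0.2435, 0.1435]
tool_rot: [180.0, -0.0, 130.0]
wrist_force: [-0.4, -0.4, -1.8]
width: 0.0272
```

>>> play_rows(
  steps=[
    [0,[0,0,0.1],0],
    [0,[0,0,0.2],0],
    [0,[0,0,0.2],0],
    [0,[0,0,0.2],0],
  ],
)

```text
time_s: 12.18
ee_pos: [0.5077, -0.2435, 0.1417]
tool_rot: [180.0, 0.0, 130.0]
wrist_force: [-0.1, 0.5, 0.4]
width: 0.0271
```

>>> play_rows(
  steps=[
    [0,[0,0,0.1],0],
    [0,[0,0,0.2],0],
    [0,[0,0,0.2],0],
    [0,[0,0,0.2],0],
  ],
)

```text
time_s: 12.68
ee_pos: [0.5077, -0.2435, 0.1397]
tool_rot: [180.0, 0.0, 130.0]
wrist_force: [-1.4, 0.5, 2.1]
width: 0.0275
```

>>> play_rows(
  steps=[
    [0,[0,0,-0.15],0],
    [0,[0,0,-0.15],0],
    [30,[0,0,-0.15],0],
    [60,[0,0,-0.15],0],
    [100,[0,0,-0.15],0],
  ],
)

```text
time_s: 13.3
ee_pos: [0.5076, -0.2434, 0.1407]
tool_rot: [-180.0, -0.0, 130.0]
wrist_force: [0.0, 0.9, 0.7]
width: 0.0629
```

>>> play_rows(
  steps=[
    [100,[0,0,0],0],
    [100,[0,0,0],0],
    [100,[0,0,0],0],
    [100,[0,0,0],0],
  ],
)

```text
time_s: 13.8
ee_pos: [0.5076, -0.2435, 0.1409]
tool_rot: [-180.0, 0.0, 130.0]
wrist_force: [0.0, -0.1, 0.7]
width: 0.0854
```

>>> play_rows(
  steps=[
    [100,[0,0,-1],0],
    [100,[0,0,-3],0],
    [100,[0,0,-6],0],
    [100,[0,0,-10],0],
    [100,[0,0,-14],0],
  ],
)

```text
time_s: 14.42
ee_pos: [0.5076, -0.2434, 0.2841]
tool_rot: [180.0, 0.1, 130.0]
wrist_force: [-0.5, -0.8, -0.8]
width: 0.0855
```

>>> play_rows(
  steps=[
    [100,[8,0,0],0],
    [100,[8,0,0],0],
    [100,[8,0,0],0],
    [100,[8,0,0],0],
    [100,[8,0,0],0],
  ],
)

```text
time_s: 15.05
ee_pos: [0.4565, -0.1828, 0.2809]
tool_rot: [-180.0, -0.0, 130.0]
wrist_force: [1.0, -0.1, -0.3]
width: 0.0856
```

```bash
python3 - <<'E'
from h import *
st();s=snap('scene');t=snap('top');w=snap('wrist')
import pickle;pickle.dump((s,t,w),open('end.pkl','wb'))
f=lambda c,x,y,n=100:cv2.resize(c['image'][y-n//2:y+n//2,x-n//2:x+n//2,::-1],(400,400),interpolation=2)
g=np.vstack([np.hstack([f(s,400,185),f(s,330,210,200)]),np.hstack([cv2.resize(w['image'][:,:,::-1],(400,250)),cv2.resize(t['image'][:,:,::-1],(400,250))])])
cv2.imwrite('pics/o.png',cv2.resize(g,(720,585)))
# home: shoulder z .133, top .179 at ring centre
for z in (.179,.189): print(z,'scene',proj(s,[[.509,-.2445,z]]),'wrist',proj(w,[[.509,-.2445,z]]))
st()
E
```

```text
{'time_s': 15.05, 'ee_pos': [0.456, -0.183, 0.281], 'tool_rot': [-179.991, -0.008, 130.012], 'wrist_force': [1.011, -0.088, -0.287], 'wrist_torque': [0.001, -0.028, 0.03], 'width': 0.086, 'q': [-25.784, -10.465, 80.663, -0.005, 109.814, -65.798]}
0.179 scene [[403.75414558 163.63506874]] wrist [[318.55570358 293.1977496 ]]
0.189 scene [[404.44185468 159.06150432]] wrist [[318.62045305 299.6738592 ]]
{'time_s': 15.2, 'ee_pos': [0.456, -0.183, 0.281], 'tool_rot': [-179.979, -0.039, 130.015], 'wrist_force': [-0.271, 0.218, 0.405], 'wrist_torque': [-0.026, 0.039, -0.025], 'width': 0.085, 'q': [-25.775, -10.473, 80.703, -0.003, 109.814, -65.792]}
```

View pics/o.png

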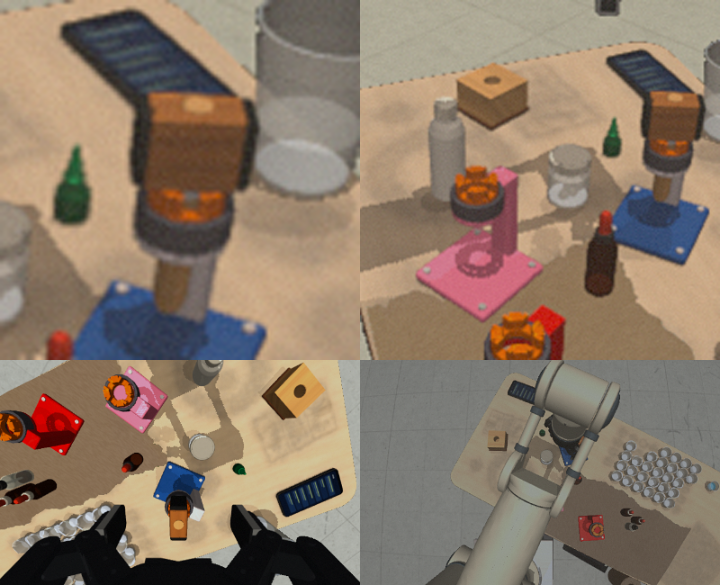

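The mallet sits upright in the ring. Its top circle is at scene (405,164), against (404,163.6) predicted for home and row 159 for pin-on-top. The bystanders are still standing where they were.

```bash
python3 -c "
from h import *
print(order.sign_off())"
```

```text
the job is handed in; nothing more can be done
None
```

I drew the mallet out of the block and put it in the blue stand, handle down through the orange ring. I pressed it home, let go, backed the arm off and handed the job in at about 15 s.

- **Turning the pin in:** I did not have to search by feel. The wrist picture showed the notches at about 40° (world, repeating every 90°), so I turned the mallet to 130° before lowering it. The pin dropped straight in, with nothing felt at the pin-on-top height.
- **Pressing home:** First contact came at a tool height of about 143 mm, which is where the head should meet the ring. I pressed with about 4 N, eased back 1.5 mm and released.
- **Last checks:** After release, the top of the head was at scene row 164. Home predicts 163.6 and pin-on-top predicts 159. The mallet stood upright, the bottles and jar were standing where they had been, and the gripper was open and clear.
- **Disagreements:** The arm was still settling during the early pictures, so those mallet positions differed by several millimetres, and I measured again. The estimates of how far the mallet sat off-centre in the grip differed by about 1.5 mm. Neither affected the fit.

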